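Stack a separator plate and a friction disc on a splined clutch hub

TASK

Build up the little demonstration clutch: slide the steel separator plate down the splined hub until it lies flat on the hub's foot with its tab over the blue mark, then slide the orange friction disc down on top of it until the two lie flush, its tab on the opposite side, over the orange mark. Feel for the splines and ease the parts down without forcing them, never pressing harder than about 40 N on the hub; let go of both and leave the tape, the glue bottle and the screwdriver where they are.

Things in the scene. Friction and masses are not known exactly. Their poses are not given: they have to be found in the camera images.
- hub_foot (a point): Fixed clutch stand: grey round flange (120 mm diameter, 12 mm high), on it a dark round foot (48 mm diameter) and on that an upright splined hub. This point: on the hub's axis at the foot's flat top, 30 mm above the table, where the steel plate's underside comes to rest. z up; +x to the blue mark, -x to the orange mark, both painted on the flange.
- spline_ends (a point): On the hub's axis, 54 mm above the table: the square upper ends of 4 splines, 16 mm wide, 36 mm over their flats, that run down to the foot; teeth of a misaligned plate rest on these ends. The hub turns +-0.62 rad between stops, with 0.25 N m of friction, and stands at an unmeasured angle in that range; at mid-range its 4 grooves lie along this frame's x and y, both ways.
- nose (a point): Centre of the hub's top, 68 mm above the table. The hub's core is 30 mm in diameter up to 61 mm above the table, then tapers to 18 mm here: a round nose that guides a plate before its teeth meet the splines.
- blue_mark (a point): Blue painted arc on the flange, 18 mm wide, 46 mm from the axis, reaching 45 deg either way; the orange arc, alike, is opposite. Point at the middle of the blue arc, 13 mm above the table.
- plate_mid (a point): Steel separator plate, loose, about 0.1 kg, 10 mm thick, flat on the table. Point: its centre, half-way up. A 56 mm ring with two grip flats 58 mm apart (24 mm long, at +y and -y) and one tab, 14 mm wide, along +x to 46 mm from the centre. Four inward teeth, 7.8 mm wide, in to 32 mm diameter, along its +x, -x, +y, -y; about 0.8 mm of play in the grooves.
- disc_mid (a point): Orange friction disc with black pads on top, loose, about 0.06 kg, flat on the table; same shape and sizes as the steel plate (10 mm thick, grip flats 58 mm apart at +y and -y, tab along +x to 46 mm, same four teeth). Point: its centre, half-way up.
- plate_tab (a point): Point on the steel plate's tab, 40 mm from its centre along +x, half-way up.
- disc_tab (a point): Point on the orange disc's tab, 40 mm from its centre along +x, half-way up.
- tape_mid (a point): Bystander: loose roll of grey tape lying flat, 68 mm diameter, 24 mm high; point at its centre.
- glue_mid (a point): Bystander: loose white glue bottle with orange cap, 44 mm diameter, 110 mm tall, standing; point at its middle.
- driver_grip (a point): Bystander: loose screwdriver, 160 mm long, blue handle, lying on the table; point at the middle of its handle.
Not all that is in view belongs to the job. Of the things that look like the part that bears disc_mid, the smaller one is meant. Leave any green look-alike of the part that bears plate_mid alone.

How it is judged:
On the way:
1. the steel plate is home on the foot of the hub with its tab at the blue mark (z of plate_mid in the frame of hub_foot below 0.0075 m and horizontal distance between plate_mid and hub_foot below 0.003 m and x of plate_tab in the frame of hub_foot above 0.0275 m), for 0.2 s.
At the end, for the whole second after the job is handed in: steel plate on the foot of the hub, tab at the blue mark; orange disc on top of it, tab at the orange mark; each within 2.5 mm of full depth, 3 mm of the axis, 0.06 rad of level, tab point at least 27.5 of its 40 mm towards its mark; both released (all of step 1 and z of disc_mid in the frame of hub_foot between 0.0125 and 0.0175 m and horizontal distance between disc_mid and hub_foot below 0.003 m and x of disc_tab in the frame of hub_foot below -0.0275 m and angle between each of plate_mid, disc_mid's own z axis and vertical below 0.06 rad); the robot touches nothing.
It fails at once if the stand or its hub is pressed with more than 40 N (contact force between anything else and stand above 40 N).
It fails at once if a bystander is moved more than 20 mm (distance of any of tape_mid, glue_mid, driver_grip from where it was at the start of the episode above 0.02 m).
It also fails if it takes over 72 s, if anything falls off the work surface, if the arm or the gripper's body presses on something with over 40 N, if the wrist force passes 120 N, or if a joint passes its speed limit or range.

ROBOT

A 6-joint arm with a two-finger parallel gripper is mounted at the origin on the work surface. World frame = base frame: x ahead of the robot, y to its left, z up, the work surface at z = 0. Lengths are in m, angles in rad, forces in N, time in s.
With the tool pointing down it reaches from about 0.3 to 0.875 m from the base axis. Payload 6.4 kg.
Tool frame: the origin (TCP) lies midway between the tips of the shut fingers; the grasp point (between the pads) lies 19 mm behind it; z points along the fingers, y is the line along which they close (so a half turn about z gives the same grasp; the last joint's range is limited). The gripper opens to 88 mm and grips with 3 to 60 N. Pads are 18 mm wide; open, the fingers measure 123 mm over their backs; the gripper's body (75 mm by 187 mm) begins 45 mm behind the grasp point.
Start: joints at [-0.206, 0.181, 1.607, -0, 1.354, -0.206], TCP at [0.575, 0, 0.239] pointing down, gripper open.
Joint ranges: [-2.99, 2.99], [-0.89, 2.07], [0.3, 2.58], [-1.14, 4.28], [0, 2.63], [-3.12, 3.12]. Speed limits (rad/s): [2.57, 2.57, 3.01, 3.14, 3.14, 3.14].

INTERFACE

Orientations are given as a unit quaternion [w, x, y, z].
In Python, from bench import manip gives the robot as it stands. The module is installed in compiled form; this text tells all that it offers.
- The arm moves only by the tool play_rows, never from a script. Its argument "series" is one flat list of numbers, 7 for each row, row after row: the closure in counts, from 0 (fully open) to 255 (shut), then the shift along the tool's x, y, z in m, then the turn, a rotation vector about the tool's x, y, z in rad. A call has 1 to 12 rows; each row shifts and turns the commanded pose from where the row before left it, along the tool's axes as they then stand; what a row does not reach is not made up. A row lasts 1/10 s, in which the tool goes at most 50 mm and 8.59 degrees, less where a joint would pass 70% of its speed; a pose out of reach is approached as far as the arm can. A call with a gripper value outside its range is refused whole. The fingers move at their own pace and stop on an object; the grip force is fixed at half the most. Time passes only in rows, so rows that do not move let the fingers close. It gives the time, the measured TCP pose, the force, the opening and the grip force at its end, in the units of the state.
- manip.sense(): the state, without advancing time (a new reading comes with each control period).
- manip.camera(name): name is "scene" or "side" or "wrist"; returns the picture (420x560x3 uint8, red, green, blue); there is no depth.
- manip.camera_params(name): a dict with "mtx" (3x3 intrinsics, pixels), "extrinsics" (4x4, takes a point from world to camera coordinates). Camera axes: x right, y down, z forward; pixel columns grow to the right and rows downward; lengths in m; the calibration is good to about 2 mm. A picture is of the moment at which its call begins: read the wrist's pose just before it. camera_params takes no time and is no camera call; for the wrist camera it gives the pose at the moment of the call.
- manip.job_done(): hands the job in; it is judged then, once.
Trained networks look in the newest picture that a camera, given by its name, has taken for a name from the list of things; names that differ only in an ending like _2 or _b are one class to them, and where a whole thing is asked for, a point or a joint stands for the part that bears it (a point fixed in the world has none). Each returns a list of dicts, best first, with "score" (0 to 1); they miss things now and then, are a little off and sometimes report something else, mostly with a low value. They report only what shows in the picture. A call takes as long as a camera call. They do not tell look-alikes from the thing itself.
- manip.spot_in(camera, query): "extent" ([left, top, right, bottom] in pixels, round what is visible of it).
The state is a dict: "clock": time; "qpos": joint angles; "joint_velocities": joint speeds; "effort": joint torques, N m; "ee_pos": TCP position; "tcp_rot": TCP orientation; "contact_force": force on the tool from outside, world axes, zero at the start; "moment": the same for the moment, N m; "width": finger opening in m; "gripper_force": force on a finger pad.
Only numpy, scipy, OpenCV 4.12 (cv2) and the standard library are available. Lean on these libraries where they do the work, as an engineer would, in place of code of your own. Each camera call takes 0.05 s, during which the arm holds its last target. There are 200 camera calls.

## Working session

There is one attempt and no reset: what is moved stays moved. The work goes in short steps, Python scripts to look and compute and a tool call to move; the robot and the scene stay as the last step left them, time stands still between calls to the robot, and variables do not carry over. Pictures are saved under pics/ and viewed, at most 13 in all, crops included, and the job is handed in when it is done.

Besides the shell and the picture viewer there is one more tool, called after "Request:" as name(argument=value, ...), one argument or row to a line, values as JSON. play_rows: Moves the arm, as the interface text tells. Its arguments: {"type":"object","properties":{"series":{"type":"array","items":{"type":"number"}}},"required":["series"]}

```bash
mkdir -p pics; cat > h.py <<'E'
from bench import manip
import numpy as np, cv2
def snap(cam,name,scale=1):
    im=manip.camera(cam); cv2.imwrite(f'pics/{name}.png',im[:,:,::-1]); return im
def proj(cam,P,prm=None):
    p=prm or manip.camera_params(cam); E=np.array(p['extrinsics']);K=np.array(p['mtx'])
    P=np.atleast_2d(P); c=P@E[:3,:3].T+E[:3,3]; q=c@K.T; return q[:,:2]/q[:,2:]
def back(cam,uv,z,prm=None):
    p=prm or manip.camera_params(cam); E=np.array(p['extrinsics']);K=np.array(p['mtx'])
    R=E[:3,:3];o=-R.T@E[:3,3]; uv=np.atleast_2d(uv)
    d=np.c_[uv,np.ones(len(uv))]@np.linalg.inv(K).T@R
    return o+d*((z-o[2])/d[:,2])[:,None]
E
python3 - <<'E'
from h import *
a=snap('scene','a');b=manip.camera('wrist')
cv2.imwrite('pics/b.png',b[:,:,::-1])
c=manip.camera('side');cv2.imwrite('pics/c.png',c[:,:,::-1])
for cam in('scene','wrist','side'):
  for q in('hub_foot','nose','plate_mid','disc_mid','plate_tab','disc_tab','tape_mid','glue_mid','driver_grip','blue_mark'):
    r=manip.spot_in(cam,q)
    print(cam,q,[(np.round(x['extent']).astype(int).tolist(),round(x['score'],2)) for x in r[:4]])
print(manip.sense())
E
```

```text
scene hub_foot [([204, 221, 258, 265], 0.59)]
scene nose [([203, 220, 255, 264], 0.8), ([328, 282, 365, 317], 0.58)]
scene plate_mid [([159, 335, 200, 373], 0.97), ([135, 295, 171, 331], 0.76)]
scene disc_mid [([402, 195, 441, 224], 0.63), ([349, 186, 376, 204], 0.57), ([202, 221, 260, 268], 0.18)]
scene plate_tab [([159, 334, 198, 375], 0.72)]
scene disc_tab [([405, 194, 441, 223], 0.68), ([349, 184, 378, 206], 0.55)]
scene tape_mid [([329, 278, 365, 318], 0.94), ([201, 221, 257, 268], 0.62)]
scene glue_mid [([233, 323, 263, 364], 0.74), ([204, 220, 259, 267], 0.74)]
scene driver_grip [([276, 134, 334, 161], 0.55), ([205, 223, 255, 266], 0.16)]
scene blue_mark [([204, 221, 257, 266], 0.74)]
wrist hub_foot [([150, 162, 260, 262], 0.95)]
wrist nose [([154, 158, 262, 262], 0.64)]
wrist plate_mid [([341, 314, 390, 343], 0.73), ([259, 331, 303, 343], 0.66)]
wrist disc_mid []
wrist plate_tab [([257, 330, 302, 344], 0.85), ([344, 319, 391, 345], 0.72)]
wrist disc_tab []
wrist tape_mid [([395, 23, 473, 101], 0.85)]
wrist glue_mid [([401, 243, 474, 323], 0.76)]
wrist driver_grip []
wrist blu
[... 709 characters left out ...]
77e-01,  1.80802523e-01,  1.60702585e+00,  8.08810461e-06,
        1.35382187e+00, -2.06311816e-01]), 'joint_velocities': array([ 1.52373081e-03,  4.70097130e-05, -5.48626124e-04, -1.10400171e-03,
       -6.23310210e-04,  7.06505174e-05]), 'effort': array([ 1.04332157e-03, -4.33817196e+01, -3.42169654e+01,  7.03309919e-02,
        3.08209180e-02,  8.61136954e-06]), 'ee_pos': array([ 5.74994923e-01, -6.73536784e-06,  2.38700525e-01]), 'tcp_rot': array([-2.62637479e-05,  7.07120323e-01,  7.07093239e-01, -1.24537775e-05]), 'contact_force': array([-0.41015487,  0.90025348, -0.75762423]), 'moment': array([ 0.01102858, -0.03094222, -0.04096193]), 'gripper_force': 0.0, 'width': 0.08822024742904166}
```

```bash
python3 - <<'E'
from h import *
a=cv2.imread('pics/a.png')
cv2.imwrite('pics/a2.png',cv2.resize(a[120:390,110:470],(800,600),interpolation=cv2.INTER_CUBIC))
b=cv2.imread('pics/b.png');c=cv2.imread('pics/c.png')
for cam,boxes in {'scene':[(159,335,200,373),(135,295,171,331),(402,195,441,224),(349,186,376,204),(204,221,257,266),(329,278,365,318),(276,134,334,161)],'wrist':[(153,160,262,262)]}.items():
  for x in boxes: print(cam,x,back(cam,[(x[0]+x[2])/2,(x[1]+x[3])/2],0.006 if 'w'!=cam[0] else 0.03).round(3))
for cam in('scene','side','wrist'):
  p=manip.camera_params(cam);E=np.array(p['extrinsics']);print(cam,(-E[:3,:3].T@E[:3,3]).round(3),E[:3,:3].round(2).tolist(),np.array(p['mtx']).round(1).tolist())
E
```

```text
scene (159, 335, 200, 373) [[ 0.686 -0.221  0.006]]
scene (135, 295, 171, 331) [[ 0.587 -0.244  0.006]]
scene (402, 195, 441, 224) [[0.605 0.373 0.006]]
scene (349, 186, 376, 204) [[0.508 0.277 0.006]]
scene (204, 221, 257, 266) [[ 0.501 -0.053  0.006]]
scene (329, 278, 365, 318) [[0.722 0.105 0.006]]
scene (276, 134, 334, 161) [[0.301 0.233 0.006]]
wrist (153, 160, 262, 262) [[ 0.504 -0.039  0.03 ]]
scene [ 1.01  -0.163  0.731] [[0.43, 0.9, -0.02], [0.69, -0.34, -0.64], [-0.58, 0.26, -0.77]] [[409.9, 0.0, 279.9], [0.0, 409.9, 207.7], [0.0, 0.0, 1.0]]
side [0.352 1.036 0.67 ] [[-0.99, -0.15, 0.0], [-0.08, 0.51, -0.86], [0.13, -0.85, -0.51]] [[491.7, 0.0, 274.0], [0.0, 491.7, 205.1], [0.0, 0.0, 1.0]]
wrist [0.574 0.084 0.386] [[1.0, -0.0, -0.0], [-0.0, -0.95, 0.32], [-0.0, -0.32, -0.95]] [[364.6, 0.0, 275.1], [0.0, 364.6, 207.8], [0.0, 0.0, 1.0]]
```

View pics/a2.png

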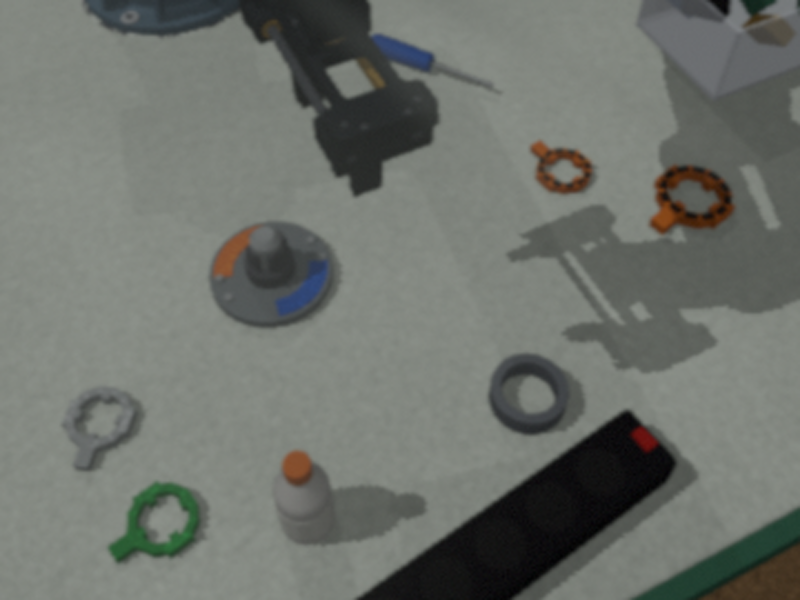

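View pics/b.png

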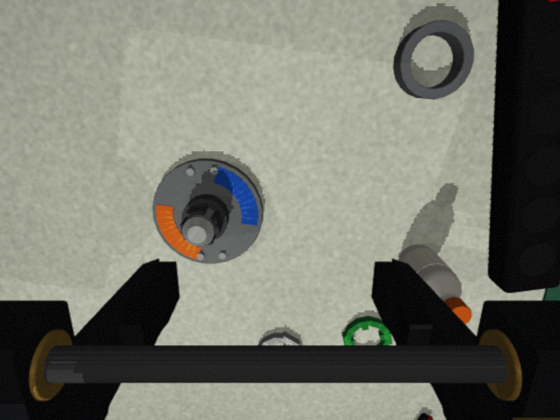

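The scene view shows the silver plate at (153,313) and a larger green look-alike at (178,354), which I leave alone. It also shows a small orange disc at (362,195) and a bigger one at (421,209). The stand is at (231,243), glue bottle (248,343), tape (347,298), screwdriver (305,147). The wrist view shows the stand with its blue arc up and to the right (240,195) and its orange arc at (180,235). I choose the silver plate and the smaller orange disc, and will check the choice from close by.

Request:
play_rows(
  series=[0,-0.05,0.003,0,0,0,0,0,-0.05,0.003,0,0,0,0,0,-0.05,0.003,0,0,0,0,0,-0.05,0.003,0,0,0,0,0,-0.04,0,0.03,0,0,0,0,0,0,0,0,0,0,0,0,0,0,0,0,0],
)

```text
clock: 2.35
ee_pos: [0.5862, -0.2401, 0.2075]
tcp_rot: [-0.001, 0.708, 0.706, -0.0]
contact_force: [-0.5, -0.1, 0.4]
width: 0.0883
gripper_force: 0.0
```

```bash
python3 - <<'E'
from h import *
s=manip.sense();print(s['clock'],s['ee_pos'].round(4),s['tcp_rot'].round(3),s['contact_force'])
im=snap('wrist','d')
for q in('plate_mid','plate_tab'):
    print(q,[(np.round(x['extent']).tolist(),round(x['score'],2)) for x in manip.spot_in('wrist',q)])
np.save('d.npy',manip.camera_params('wrist'),allow_pickle=True)
E
```

```text
2.35 [ 0.5862 -0.2401  0.2075] [-0.001  0.708  0.706 -0.   ] [-0.48390813 -0.05035292  0.38235611]
plate_mid [([240.0, 144.0, 310.0, 202.0], 0.9), ([348.0, 114.0, 415.0, 196.0], 0.8)]
plate_tab [([428.0, 0.0, 547.0, 54.0], 0.69), ([239.0, 141.0, 311.0, 202.0], 0.66), ([351.0, 120.0, 415.0, 198.0], 0.58)]
```

View pics/d.png

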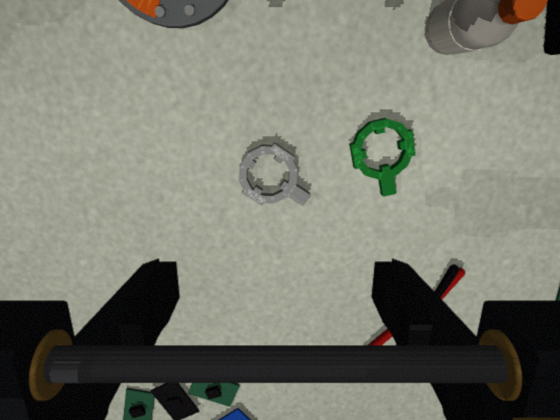

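The wrist view shows the silver plate at (270,173) with its tab towards (302,195). The green one, left alone, is at (385,150). Next: plate position and yaw.

```bash
cat >> h.py <<'E'
from scipy.optimize import minimize
def model(n=60):
    """ring/tab/flats points on outline (inside mask test): returns sample pts inside part and outside near it"""
    g=np.arange(-.056,.0561,.001);X,Y=np.meshgrid(g,g);r=np.hypot(X,Y)
    t=(np.abs(X)<.0039)|(np.abs(Y)<.0039)
    part=((r<.028)&(r>.0205))|((r<.028)&(r>.016)&t)|((np.abs(Y)<.029)&(np.abs(X)<.012)&(r>.02))|((X>0)&(X<.046)&(np.abs(Y)<.007)&(r>.02))
    near=cv2.dilate(part.astype(np.uint8),np.ones((13,13)))>0
    return np.c_[X.ravel(),Y.ravel()],part.ravel(),near.ravel()
def fit(score,prm,x0,z=.01):
    """score: per-pixel image, high on part. x0=(x,y,yaw)"""
    P,part,near=model();P=P[near];w=np.where(part[near],1.,-1.);w[w>0]/=(w>0).sum();w[w<0]/=(w<0).sum()
    S=cv2.GaussianBlur(score.astype(np.float32),(0,0),.8)
    def f(v):
        c,s=np.cos(v[2]),np.sin(v[2])
        W=np.c_[v[0]+c*P[:,0]-s*P[:,1],v[1]+s*P[:,0]+c*P[:,1],np.full(len(P),z)]
        uv=proj('wrist',W,prm).astype(np.float32)
        val=cv2.remap(S,uv[:,0].reshape(-1,1),uv[:,1].reshape(-1,1),cv2.INTER_LINEAR).ravel()
        return -(w*val).sum()
    best=None
    for da in np.arange(-.6,.61,.15):
        v=np.array(x0)+[0,0,da]
        r=minimize(f,v,method='Nelder-Mead',options=dict(initial_simplex=np.array([v,v+[.004,0,0],v+[0,.004,0],v+[0,0,.1]]),xatol=1e-5,fatol=1e-4))
        if best is None or r.fun<best.fun: best=r
    return best.x,best.fun
def draw(im,prm,v,z=.01):
    P,part,near=model();c,s=np.cos(v[2]),np.sin(v[2])
    m=np.zeros((113,113),np.uint8);m.ravel()[part]=1
    o=im[:,:,::-1].copy()
    for ct in cv2.findContours(m,cv2.RETR_LIST,cv2.CHAIN_APPROX_NONE)[0]:
        q=ct[:,0]*.001-.056
        W=np.c_[v[0]+c*q[:,0]-s*q[:,1],v[1]+s*q[:,0]+c*q[:,1],np.full(len(q),z)]
        cv2.polylines(o,[np.round(proj('wrist',W,prm)*8).astype(int)],True,(0,0,255),1,cv2.LINE_AA,3)
    return o
E
python3 - <<'E'
from h import *
im=cv2.imread('pics/d.png')[:,:,::-1].astype(float)
prm=np.load('d.npy',allow_pickle=True).item()
print(im[173,246],im[195,300],im[173,320],im[173,205],im[172,268])
sc=im[:,:,2]-.5*(im[:,:,0]+im[:,:,1])
c=back('wrist',[(270,173),(302,195)],.01,prm);d=c[1]-c[0]
x0=[c[0,0],c[0,1],np.arctan2(d[1],d[0])];print(x0)
v,f=fit(sc,prm,x0);print(v,f)
o=draw(im.astype(np.uint8),prm,v)
both=np.hstack([x[120:230,210:330] for x in(im.astype(np.uint8)[:,:,::-1],o)])
cv2.imwrite('pics/d2.png',cv2.resize(both,None,fx=3.3,fy=3.3,interpolation=cv2.INTER_CUBIC))
E
```

```text
[101. 102.  98.] [124. 125. 121.] [165. 167. 150.] [173. 176. 161.] [162. 163. 148.]
[np.float64(0.5818706113260167), np.float64(-0.23515611818634097), np.float64(-0.6132223069227075)]
[ 0.5798356  -0.23579335 -0.58028183] -8.045754379188743
```

View pics/d2.png

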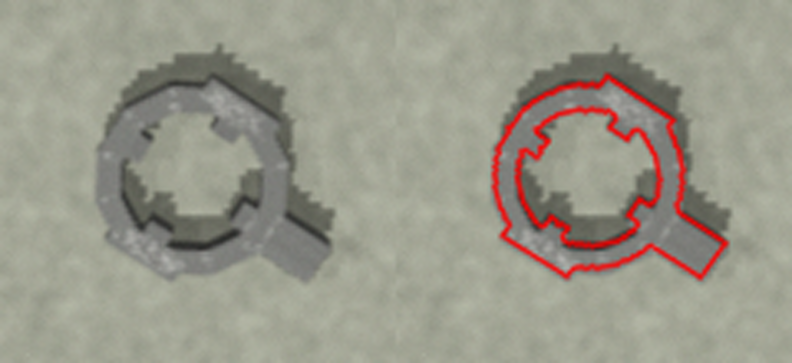

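```bash
python3 - <<'E'
from h import *
prm=np.load('d.npy',allow_pickle=True).item()
print('glue',back('wrist',(448,38),0.,prm), 'fingers', proj('wrist',[[.5862,-.2401,.2075]],prm))
print('glue scene',back('scene',(249,358),0.0))
E
```

```text
glue [[ 0.74095043 -0.11422142  0.        ]] fingers [[273.89681771 281.21189915]]
glue scene [[ 0.74403995 -0.11124138  0.        ]]
```

Request:
play_rows(
  series=[0,0.004,-0.006,0.02,0,0,-0.14,0,0,0,0.02,0,0,-0.14,0,0,0,0.02,0,0,-0.14,0,0,0,0.02,0,0,-0.14,0,0,0,0,0,0,-0.14,0,0,0,0,0,0,-0.14,0,0,0,0,0,0,-0.15,0,0,0,0,0,0,0,0,0,0,0,0,0,0],
)

```text
clock: 3.4
ee_pos: [0.5817, -0.2347, 0.1297]
tcp_rot: [0.001, 0.287, 0.958, -0.0]
contact_force: [0.2, 1.1, -0.9]
width: 0.0882
gripper_force: 0.0
```

```bash
python3 - <<'E'
from h import *
s=manip.sense();prm=manip.camera_params('wrist')
print(s['clock'],s['ee_pos'].round(4),s['tcp_rot'].round(4),s['qpos'].round(2))
from scipy.spatial.transform import Rotation as Ro
R=Ro.from_quat(np.roll(s['tcp_rot'],-1)).as_matrix();print('R',R.round(3))
im=snap('wrist','e')
sc=im[:,:,2]-.5*(im[:,:,0].astype(float)+im[:,:,1])
v,f=fit(sc,prm,[.5798,-.2358,-.58]);print('plate',v,f)
e=np.array([v[0],v[1],.0])-s['ee_pos'];print('tool shift',(R.T@e).round(4),'yaw tool y',np.arctan2(R[1,1],R[0,1]),'want',v[2]+np.pi/2)
print(proj('wrist',s['ee_pos'],prm))
cv2.imwrite('pics/e.png',draw(im,prm,v))
E
```

```text
3.4 [ 0.5817 -0.2347  0.1297] [ 7.000e-04  2.875e-01  9.578e-01 -2.000e-04] [-0.57  0.4   1.56  0.    1.18 -1.56]
R [[-0.835  0.551  0.001]
 [ 0.551  0.835 -0.001]
 [-0.001  0.    -1.   ]]
plate [ 0.57665698 -0.23668716 -0.58344861] -8.582079992975387
tool shift [ 0.0033 -0.0044  0.1297] yaw tool y 0.98756851154471 want 0.987347720008064
[[274.15840776 281.12366814]]
```

View pics/e.png

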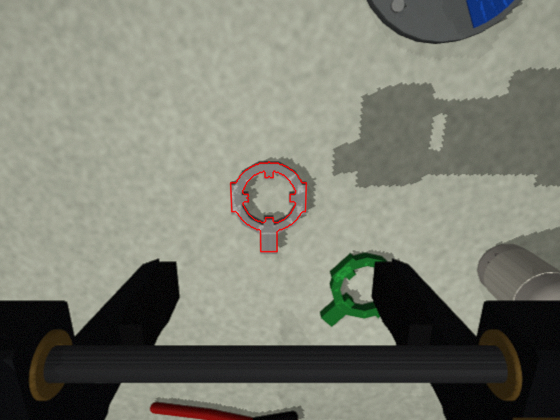

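Request:
play_rows(
  series=[0,0.001,-0.005,0.03,0,0,0,0,0,0,0.03,0,0,0,0,0,0,0.02,0,0,0,0,0,0,0,0,0,0,0,0,0,0,0,0,0],
)

```text
clock: 3.95
ee_pos: [0.5776, -0.2391, 0.0491]
tcp_rot: [-0.0, 0.287, 0.958, 0.0]
contact_force: [-0.4, 0.3, 0.4]
width: 0.0883
gripper_force: 0.0
```

```bash
cat > look.py <<'E'
from h import *
from scipy.spatial.transform import Rotation as Ro
import sys
def state():
    s=manip.sense();R=Ro.from_quat(np.roll(s['tcp_rot'],-1)).as_matrix();return s,R
def look(name,x0,z,kind='steel'):
    s,R=state();prm=manip.camera_params('wrist');im=snap('wrist',name);f=im.astype(float)
    sc=f[:,:,2]-.5*(f[:,:,0]+f[:,:,1]) if kind=='steel' else np.clip(f[:,:,0]-f[:,:,2],0,60)-.3*f[:,:,1]
    v,q=fit(sc,prm,x0,z)
    e=np.array([v[0],v[1],z-.005])-s['ee_pos']
    print(s['clock'],'ee',s['ee_pos'].round(4),'fit',v.round(4),round(q,1),'shift',(R.T@e).round(4),'tooly',np.arctan2(R[1,1],R[0,1]).round(4),'want',(v[2]+np.pi/2).round(4),'col',proj('wrist',[v[0],v[1],z],prm).round(1))
    cv2.imwrite(f'pics/{name}.png',draw(im,prm,v,z));return v
E
python3 -c "
from look import *
look('f',[.5777,-.2375,-.583],.01)"
```

```text
3.95 ee [ 0.5776 -0.2391  0.0491] fit [ 0.5761 -0.2365 -0.5794] -8.4 shift [0.0027 0.0013 0.0441] tooly 0.9888 want 0.9914 col [[276.7 241. ]]
```

View pics/f.png

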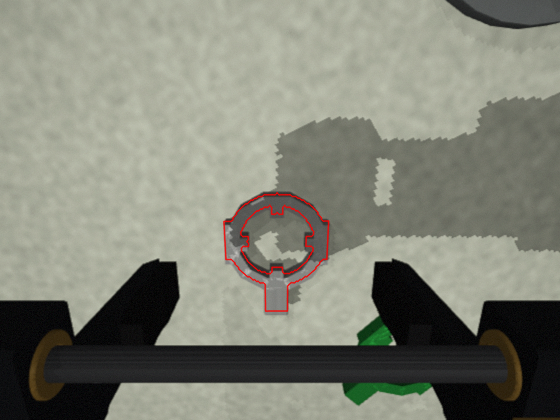

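Request:
play_rows(
  series=[0,0.0015,0,0.025,0,0,0,0,0,0,0.016,0,0,0,0,0,0,0.005,0,0,0,60,0,0,0,0,0,0,120,0,0,0,0,0,0,255,0,0,0,0,0,0,255,0,0,0,0,0,0,255,0,0,0,0,0,0],
)

```text
clock: 4.8
ee_pos: [0.5767, -0.2387, 0.0036]
tcp_rot: [0.001, 0.286, 0.958, -0.0]
contact_force: [-0.6, -0.2, 2.4]
width: 0.0576
gripper_force: 30.0
```

Request:
play_rows(
  series=[255,0,0,-0.01,0,0,0,255,0,0,-0.03,0,0,0,255,0,0,-0.05,0,0,0,255,0,0,-0.05,0,0,0,255,0,0,0,0,0,0,255,0,0,0,0,0,0],
)

```text
clock: 5.4
ee_pos: [0.5769, -0.2389, 0.1449]
tcp_rot: [0.002, 0.286, 0.958, -0.001]
contact_force: [-0.0, 0.8, -0.8]
width: 0.0575
gripper_force: 30.0
```

```bash
cat > hub.py <<'E'
from look import *
def masks(im):
    h=cv2.cvtColor(im,cv2.COLOR_RGB2HSV)
    return [cv2.inRange(h,(105,110,40),(130,255,255)),cv2.inRange(h,(5,130,80),(20,255,255))]
def hubfit(im,prm,cam,x0,z=.0125):
    """fit (x,y,yaw) of arcs: 37..55mm, +-45deg; blue +x, orange -x"""
    B,O=[cv2.GaussianBlur(m.astype(np.float32)/255,(0,0),.8) for m in masks(im)]
    g=np.arange(-.07,.0701,.001);X,Y=np.meshgrid(g,g);X,Y=X.ravel(),Y.ravel();r=np.hypot(X,Y);a=np.abs(np.arctan2(Y,X))
    ring=(r>.037)&(r<.055);pb=ring&(a<np.pi/4);po=ring&(a>.75*np.pi);nb=~pb&(X>0)&(r>.025);no=~po&(X<0)&(r>.025)
    def f(v):
        c,s=np.cos(v[2]),np.sin(v[2])
        uv=proj(cam,np.c_[v[0]+c*X-s*Y,v[1]+s*X+c*Y,np.full(len(X),z)],prm).astype(np.float32)
        b,o=[cv2.remap(S,uv[:,0].reshape(-1,1),uv[:,1].reshape(-1,1),cv2.INTER_LINEAR).ravel() for S in(B,O)]
        return -(b[pb].sum()-b[nb].sum()+o[po].sum()-o[no].sum())/1000
    best=None
    for da in np.arange(-.6,.61,.3):
        v=np.array(x0)+[0,0,da]
        r_=minimize(f,v,method='Nelder-Mead',options=dict(initial_simplex=np.array([v,v+[.01,0,0],v+[0,.01,0],v+[0,0,.2]]),xatol=1e-5,fatol=1e-5))
        if best is None or r_.fun<best.fun:best=r_
    return best.x,best.fun
E
python3 - <<'E'
from hub import *
rd=lambda n:np.ascontiguousarray(cv2.imread(f'pics/{n}.png')[:,:,::-1])
for n,cam in(('a','scene'),('c','side')):print(n,hubfit(rd(n),manip.camera_params(cam),cam,[.504,-.045,.6]))
# wrist image b: camera was at initial pose
p=dict(manip.camera_params('wrist'));E=np.eye(4);R=np.array([[1,0,0],[0,-.95,.32],[0,-.32,-.95]]);R/=np.linalg.norm(R[1:2])
q=np.load('d.npy',allow_pickle=True).item();Ed=np.array(q['extrinsics']).copy();o=-Ed[:3,:3].T@Ed[:3,3];o+=np.array([.575,0,.2387])-np.array([.5862,-.2401,.2075]);Ed[:3,3]=-Ed[:3,:3]@o
print('b',hubfit(rd('b'),dict(mtx=q['mtx'],extrinsics=Ed),'wrist',[.504,-.045,.6]))
s,R=state();print(s['ee_pos'].round(4),s['qpos'].round(2),s['width'])
E
```

```text
a (array([ 0.49924637, -0.04930063,  0.55046857]), np.float64(-1.660223126411438))
c (array([ 0.49957246, -0.04889639,  0.48618293]), np.float64(-1.7022621631622314))
b (array([ 0.50092863, -0.04831024,  0.53950755]), np.float64(-2.16789174079895))
[ 0.5769 -0.2389  0.1449] [-0.58  0.38  1.56 -0.    1.2  -1.57] 0.05754826003481024
```

Request:
play_rows(
  series=[255,0.045,0.012,0,0,0,0,255,0.045,0.012,0,0,0,0,255,0.045,0.012,0,0,0,0,255,0.045,0.012,0,0,0,-0.13,255,0.019,0.005,0,0,0,-0.14,255,0,0,0,0,0,-0.14,255,0,0,0,0,0,-0.14,255,0,0,0,0,0,-0.14,255,0,0,0,0,0,-0.14,255,0,0,0,0,0,-0.14,255,0,0,0,0,0,-0.14,255,0,0,0,0,0,0],
)

```text
clock: 6.6
ee_pos: [0.4356, -0.0861, 0.1409]
tcp_rot: [-0.002, -0.262, 0.965, 0.001]
contact_force: [-0.4, 1.1, -1.1]
width: 0.0575
gripper_force: 30.0
```

```bash
python3 - <<'E'
from hub import *
s,R=state();prm=manip.camera_params('wrist');im=snap('wrist','g');np.save('g.npy',prm,allow_pickle=True)
v,f=hubfit(im,prm,'wrist',[.4997,-.049,.53]);print('hub',v,f)
print(s['clock'],s['ee_pos'].round(4),R.round(3).tolist(),s['qpos'].round(2))
print('nose px',proj('wrist',[[v[0],v[1],.068],[v[0],v[1],.054],[v[0],v[1],.03]],prm))
cv2.imwrite('pics/g2.png',cv2.resize(im[:,:,::-1][40:340,100:500],(800,600),interpolation=cv2.INTER_CUBIC))
E
```

```text
hub [ 0.49787232 -0.04944319  0.55966179] -0.17802828550338745
6.6 [ 0.4356 -0.0861  0.1409] [[-0.863, -0.506, -0.004], [-0.506, 0.863, 0.002], [0.002, 0.003, -1.0]] [-0.46  0.    2.01 -0.    1.13 -2.56]
nose px [[272.87681838 317.54279172]
 [272.89711261 306.19327495]
 [272.92763792 289.12203903]]
```

View pics/g2.png

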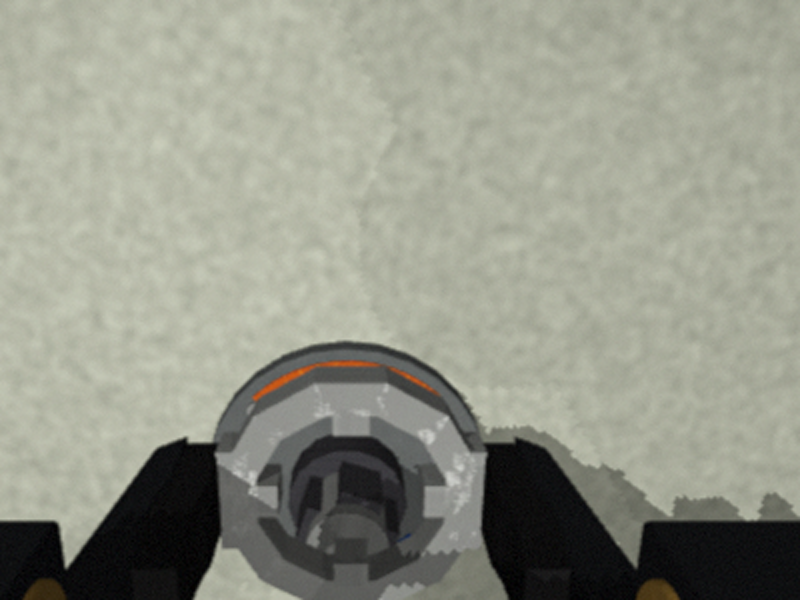

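The view is through the held ring, with the hub at crop (350,490) below and behind it. So the hub must lie on the tool's +x side to show clearly; I move across.

Request:
play_rows(
  series=[255,-0.05,0,0,0,0,0,255,-0.05,0,0,0,0,0,255,-0.05,0,0,0,0,0,255,0,0,0,0,0,0,255,0,0,0,0,0,0],
)

```text
clock: 7.15
ee_pos: [0.5659, -0.0102, 0.1409]
tcp_rot: [-0.002, -0.261, 0.965, 0.001]
contact_force: [-0.1, 0.4, -1.3]
width: 0.0578
gripper_force: 30.0
```

```bash
python3 - <<'E'
from hub import *
s,R=state();prm=manip.camera_params('wrist');im=snap('wrist','i');np.save('i.npy',prm,allow_pickle=True)
v,f=hubfit(im,prm,'wrist',[.4997,-.049,.53]);print('hub',v,f)
print(s['clock'],s['ee_pos'].round(4),R.round(3).tolist(),s['contact_force'])
print('nose px',proj('wrist',[[v[0],v[1],.068],[v[0],v[1],.054],[v[0],v[1],.03],s['ee_pos']],prm))
cv2.imwrite('pics/i2.png',cv2.resize(im[:,:,::-1][40:340,100:500],(800,600),interpolation=cv2.INTER_CUBIC))
E
```

```text
hub [ 0.49926973 -0.04809344  0.54186875] -2.344027519226074
7.15 [ 0.5659 -0.0102  0.1409] [[-0.864, -0.504, -0.003], [-0.504, 0.864, 0.001], [0.003, 0.002, -1.0]] [-0.06893847  0.41844678 -1.3457973 ]
nose px [[273.66409957  97.89113128]
 [273.66777706  97.18016642]
 [273.6731606   96.13937451]
 [272.0744845  278.8406621 ]]
```

View pics/i2.png

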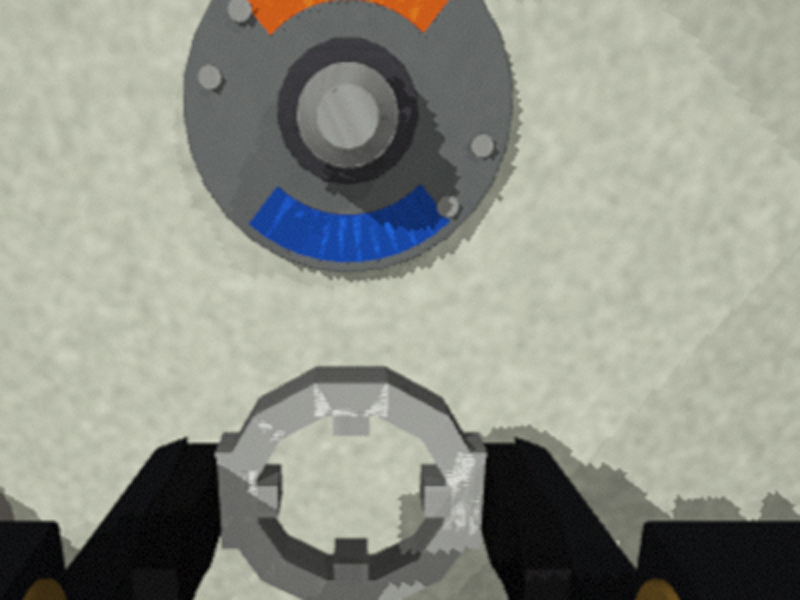

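The hub stands upright at full-image (274,98), the blue arc nearest the held plate and orange beyond. The plate is well gripped at (275,285) with its tab towards the bottom, the blue side. Next I measure the groove angle and the offset of the plate in the hand.

```bash
python3 - <<'E'
from hub import *
rd=lambda n:np.ascontiguousarray(cv2.imread(f'pics/{n}.png')[:,:,::-1])
im=rd('i').astype(float);prm=np.load('i.npy',allow_pickle=True).item()
s,R=state()
ee=s['ee_pos'];yaw=np.arctan2(R[1,1],R[0,1])-np.pi/2
print('plate yaw',yaw)
for z in(ee[2]+.0064,):
  sc=im[:,:,2]-.5*(im[:,:,0]+im[:,:,1])
  x0=[ee[0]+.001*R[0,0],ee[1]+.001*R[1,0],yaw]
  v,q=fit(sc,prm,x0,z);print('held',v.round(4),q,'off tool',(R.T@np.array([v[0]-ee[0],v[1]-ee[1],0])).round(4))
# hub centre from nose/spline blob: bright hub vs dark foot; foot circle (dark) at z=.03 r=24
g=im.mean(2)
for c in([.4993,-.0481],[.4997,-.049]):
  th=np.deg2rad(np.arange(0,360,10))
  for r in(.0165,.0175,.0185):
    uv=proj('wrist',np.c_[c[0]+r*np.cos(th),c[1]+r*np.sin(th),np.full(36,.054)],prm).astype(np.float32)
    print(r,cv2.remap(g.astype(np.float32),uv[:,:1],uv[:,1:],1).ravel().round().astype(int).tolist())
E
```

```text
plate yaw 0.5277933899019964
held [ 0.5638 -0.0102  0.5405] -6.248245163719616 off tool [0.001  0.0012 0.    ]
0.0165 [57, 36, 40, 40, 36, 33, 34, 39, 39, 40, 40, 39, 39, 37, 39, 39, 49, 58, 57, 58, 59, 58, 59, 61, 62, 63, 59, 58, 65, 59, 57, 60, 62, 63, 56, 59]
0.0175 [54, 41, 42, 35, 36, 35, 34, 36, 40, 36, 40, 40, 44, 39, 39, 39, 53, 60, 59, 60, 60, 59, 61, 62, 59, 63, 58, 58, 59, 59, 59, 54, 57, 54, 54, 54]
0.0185 [54, 42, 38, 44, 35, 35, 35, 36, 39, 38, 40, 40, 52, 41, 42, 40, 58, 59, 59, 63, 60, 61, 61, 60, 61, 62, 59, 60, 58, 58, 61, 56, 57, 57, 56, 56]
0.0165 [55, 37, 36, 45, 45, 50, 50, 66, 68, 79, 69, 61, 62, 58, 62, 55, 57, 59, 58, 61, 59, 61, 61, 62, 61, 61, 61, 58, 60, 58, 59, 55, 55, 54, 54, 54]
0.0175 [54, 46, 35, 37, 35, 34, 34, 32, 36, 37, 39, 39, 39, 37, 37, 40, 58, 61, 58, 61, 64, 61, 59, 62, 61, 64, 59, 60, 57, 58, 61, 57, 58, 57, 54, 56]
0.0185 [53, 47, 35, 45, 36, 35, 33, 35, 38, 36, 40, 40, 45, 38, 40, 40, 60, 60, 59, 61, 61, 60, 60, 63, 61, 62, 60, 60, 59, 58, 56, 54, 55, 56, 55, 57]
```

Request:
play_rows(
  series=[255,0.04,0,0,0,0,0,255,0.0366,0,0,0,0,0,255,0,0,0.02,0,0,0,255,0,0,0.02,0,0,0,255,0,0,0.02,0,0,0,255,0,0,0.005,0,0,0,255,0,0,0,0,0,0,255,0,0,0,0,0,0],
)

```text
clock: 8.0
ee_pos: [0.5006, -0.0501, 0.0785]
tcp_rot: [0.0, -0.261, 0.965, -0.0]
contact_force: [0.2, 0.0, -0.8]
width: 0.0571
gripper_force: 30.0
```

Request:
play_rows(
  series=[255,0,0,0.003,0,0,0,255,0,0,0.003,0,0,0,255,0,0,0.002,0,0,0,255,0,0,0,0,0,0],
)

```text
clock: 8.4
ee_pos: [0.5002, -0.0496, 0.0694]
tcp_rot: [-0.0, -0.262, 0.965, 0.0]
contact_force: [-0.1, 0.9, -1.9]
width: 0.0572
gripper_force: 30.0
```

Request:
play_rows(
  series=[255,0,0,0.002,0,0,0,255,0,0,0.002,0,0,0,255,0,0,0,0,0,0],
)

```text
clock: 8.7
ee_pos: [0.5002, -0.0496, 0.0654]
tcp_rot: [-0.0, -0.262, 0.965, 0.0]
contact_force: [-0.3, 0.6, -0.7]
width: 0.0574
gripper_force: 30.0
```

Request:
play_rows(
  series=[255,0,0,0.002,0,0,0,255,0,0,0.002,0,0,0,255,0,0,0,0,0,0],
)

```text
clock: 9.0
ee_pos: [0.4999, -0.0499, 0.0612]
tcp_rot: [-0.001, -0.262, 0.965, 0.0]
contact_force: [-1.4, -3.0, -2.2]
width: 0.0579
gripper_force: 30.0
```

Request:
play_rows(
  series=[255,0.0007,-0.0003,0,0,0,0,255,0,0,0,0,0,0],
)

```text
clock: 9.2
ee_pos: [0.4999, -0.0502, 0.0616]
tcp_rot: [0.0, -0.261, 0.965, 0.0]
contact_force: [-1.4, 0.3, -0.8]
width: 0.0576
gripper_force: 30.0
```

Request:
play_rows(
  series=[255,0,0,0.002,0,0,0,255,0,0,0.002,0,0,0,255,0,0,0,0,0,0],
)

```text
clock: 9.5
ee_pos: [0.4999, -0.0503, 0.0575]
tcp_rot: [-0.0, -0.262, 0.965, 0.0]
contact_force: [-1.6, -1.4, -1.8]
width: 0.0573
gripper_force: 30.0
```

Request:
play_rows(
  series=[255,0.0003,0,0.001,0,0,0,255,0,0,0.001,0,0,0,255,0,0,0,0,0,0],
)

```text
clock: 9.8
ee_pos: [0.5001, -0.0504, 0.0572]
tcp_rot: [0.0, -0.262, 0.965, 0.0]
contact_force: [-6.7, 0.4, 15.0]
width: 0.0576
gripper_force: 30.0
```

Request:
play_rows(
  series=[255,0,0,-0.0005,0,0,0.025,255,0,0,0,0,0,0.025,255,0,0,0,0,0,0.025,255,0,0,0,0,0,0.025,255,0,0,0,0,0,0.025],
)

```text
clock: 10.3
ee_pos: [0.5002, -0.0508, 0.0573]
tcp_rot: [0.0, -0.201, 0.98, -0.0]
contact_force: [-5.6, -1.6, 10.1]
width: 0.0575
gripper_force: 30.0
```

Request:
play_rows(
  series=[255,0,0,0,0,0,0.025,255,0,0,0,0,0,0.025,255,0,0,0,0,0,0.025,255,0,0,0,0,0,0.025,255,0,0,0,0,0,0.025,255,0,0,0,0,0,0.025],
)

```text
clock: 10.9
ee_pos: [0.5, -0.0507, 0.0573]
tcp_rot: [0.0, -0.127, 0.992, -0.0]
contact_force: [-5.3, -0.4, 11.9]
width: 0.0573
gripper_force: 30.0
```

```bash
cat >> look.py <<'E'
def st():
    s,R=state();F=s['contact_force'];M=s['moment']
    print(round(s['clock'],2),'z',s['ee_pos'].round(4),'yaw',round(np.arctan2(R[1,1],R[0,1])-np.pi/2,4),'Ftool',(R.T@F).round(1),'M',M.round(2),'w',round(s['width'],4),'tilt',R[:2,2].round(4),s['qpos'][5].round(2))
E
python3 -c "
from look import *
st()"
```

```text
10.9 z [ 0.5    -0.0507  0.0573] yaw 0.2538 Ftool [  5.2   1.  -11.9] M [0.05 0.9  0.18] w 0.0573 tilt [ 0.0002 -0.0005] -2.16
```

Request:
play_rows(
  series=[255,0.0006,0,0,0,0,0.025,255,0,0,0,0,0,0.025,255,0,0,0,0,0,0.025,255,0,0,0,0,0,0.025,255,0,0,0,0,0,0.025,255,0,0,0,0,0,0.025,255,0,0,0,0,0,0.025],
)

```text
clock: 11.6
ee_pos: [0.4997, -0.0506, 0.0574]
tcp_rot: [0.0, -0.039, 0.999, -0.0]
contact_force: [-3.7, 0.9, 9.6]
width: 0.0574
gripper_force: 30.0
```

Request:
play_rows(
  series=[255,0,0,0,0,0,0.025,255,0,0,0,0,0,0.025,255,0,0,0,0,0,0.025,255,0,0,0,0,0,0.025,255,0,0,0,0,0,0.025,255,0,0,0,0,0,0.025,255,0,0,0,0,0,0.025],
)

```text
clock: 12.3
ee_pos: [0.4996, -0.0505, 0.0573]
tcp_rot: [0.0, 0.048, 0.999, 0.0]
contact_force: [-4.7, 1.2, 10.4]
width: 0.0577
gripper_force: 30.0
```

```bash
python3 -c "
from look import *
st()"
```

```text
12.3 z [ 0.4996 -0.0505  0.0573] yaw -0.0963 Ftool [  4.7   0.7 -10.4] M [0.22 0.76 0.16] w 0.0577 tilt [ 0.0006 -0.    ] -1.81
```

Request:
play_rows(
  series=[255,0.001,0,0,0,0,0,255,0,0,0,0,0,-0.03,255,0,0,0,0,0,-0.03,255,0,0,0,0,0,-0.03,255,0,0,0,0,0,-0.03,255,0,0,0,0,0,-0.03,255,0,0,0,0,0,-0.03,255,0,0,0,0,0,-0.03,255,0,0,0,0,0,-0.03],
)

```text
clock: 13.2
ee_pos: [0.4997, -0.0506, 0.0574]
tcp_rot: [0.002, -0.072, 0.997, -0.0]
contact_force: [0.5, 0.0, 6.0]
width: 0.0575
gripper_force: 30.0
```

Request:
play_rows(
  series=[255,0,0,0,0,0,-0.03,255,0,0,0,0,0,-0.03,255,0,0,0,0,0,-0.03,255,0,0,0,0,0,-0.03,255,0,0,0,0,0,-0.03,255,0,0,0,0,0,-0.03,255,0,0,0,0,0,-0.03],
)

```text
clock: 13.9
ee_pos: [0.4999, -0.0507, 0.0575]
tcp_rot: [0.002, -0.177, 0.984, -0.001]
contact_force: [0.1, 0.1, 5.4]
width: 0.0576
gripper_force: 30.0
```

```bash
python3 -c "
from look import *
st()"
```

```text
13.9 z [ 0.4999 -0.0507  0.0575] yaw 0.3551 Ftool [-0.1  0.1 -5.4] M [ 0.27 -0.03 -0.08] w 0.0576 tilt [ 0.0036 -0.0005] -2.26
```

Request:
play_rows(
  series=[255,0,0,0.0005,0,0,-0.03,255,0,0,0,0,0,-0.03,255,0,0,0,0,0,-0.03,255,0,0,0,0,0,-0.03,255,0,0,0,0,0,-0.03,255,0,0,0,0,0,-0.03,255,0,0,0,0,0,-0.03],
)

```text
clock: 14.6
ee_pos: [0.5001, -0.0508, 0.0574]
tcp_rot: [0.002, -0.279, 0.96, -0.001]
contact_force: [-0.7, 2.0, 7.9]
width: 0.0573
gripper_force: 30.0
```

Request:
play_rows(
  series=[255,0,0,0,0,0,-0.025,255,0,0,0,0,0,-0.025,255,0,0,0,0,0,-0.025,255,0,0,0,0,0,-0.025,255,0,0,0,0,0,-0.025,255,0,0,0,0,0,-0.025,255,0,0,0,0,0,-0.025],
)

```text
clock: 15.3
ee_pos: [0.5004, -0.0508, 0.0574]
tcp_rot: [0.002, -0.362, 0.932, -0.001]
contact_force: [0.7, 1.4, 7.3]
width: 0.0579
gripper_force: 30.0
```

```bash
python3 -c "
from look import *
st()"
```

```text
15.3 z [ 0.5004 -0.0508  0.0574] yaw 0.7398 Ftool [-1.4  0.5 -7.3] M [ 0.3  -0.08 -0.1 ] w 0.0579 tilt [ 0.0046 -0.0007] -2.65
```

Request:
play_rows(
  series=[255,0,0,0,0,0,-0.025,255,0,0,0,0,0,-0.025,255,0,0,0,0,0,-0.025,255,0,0,0,0,0,-0.025,255,0,0,0,0,0,-0.025,255,0,0,0,0,0,-0.025,255,0,0,0,0,0,-0.025],
)

```text
clock: 16.0
ee_pos: [0.4998, -0.0508, 0.0567]
tcp_rot: [0.001, -0.442, 0.897, -0.001]
contact_force: [2.0, 0.3, 2.5]
width: 0.0575
gripper_force: 30.0
```

Request:
play_rows(
  series=[255,0,0,0,0,0,-0.025,255,0,0,0,0,0,-0.025,255,0,0,0,0,0,-0.025,255,0,0,0,0,0,-0.025,255,0,0,0,0,0,-0.025,255,0,0,0,0,0,-0.025],
)

```text
clock: 16.6
ee_pos: [0.4986, -0.0509, 0.0557]
tcp_rot: [0.0, -0.508, 0.861, -0.0]
contact_force: [5.2, -3.1, -3.1]
width: 0.0577
gripper_force: 30.0
```

```bash
python3 -c "
from look import *
st()"
```

```text
16.6 z [ 0.4986 -0.0509  0.0557] yaw 1.066 Ftool [ 0.2 -6.1  3.1] M [-0.45 -0.83 -0.11] w 0.0577 tilt [ 0.0009 -0.0005] -2.98
```

Request:
play_rows(
  series=[255,0,-0.0008,0,0,0,0.02,255,0,0,0.001,0,0,0,255,0,0,0.001,0,0,0,255,0,0,0,0,0,0],
)

```text
clock: 17.0
ee_pos: [0.4987, -0.0508, 0.0535]
tcp_rot: [-0.0, -0.499, 0.867, 0.0]
contact_force: [2.9, -0.6, -0.5]
width: 0.0576
gripper_force: 30.0
```

```bash
python3 -c "
from look import *
st()"
```

```text
17.0 z [ 0.4987 -0.0508  0.0535] yaw 1.0443 Ftool [-0.9 -2.8  0.5] M [ 0.01 -0.46 -0.05] w 0.0576 tilt [-0.0002  0.0003] -2.95
```

Request:
play_rows(
  series=[255,0,-0.0003,0.002,0,0,0,255,0,0,0.002,0,0,0,255,0,0,0.002,0,0,0,255,0,0,0.002,0,0,0],
)

```text
clock: 17.4
ee_pos: [0.4991, -0.051, 0.0455]
tcp_rot: [-0.0, -0.499, 0.867, 0.0]
contact_force: [2.7, -0.8, 0.3]
width: 0.0573
gripper_force: 30.0
```

```bash
python3 -c "
from look import *
st()"
```

```text
17.4 z [ 0.4991 -0.051   0.0455] yaw 1.0442 Ftool [-0.6 -2.8 -0.3] M [ 0.08 -0.42 -0.01] w 0.0573 tilt [-0.0001  0.0001] -2.95
```

Request:
play_rows(
  series=[255,0,0,0,0,0,0.04,255,0,0,0,0,0,0.06,255,0,0,0,0,0,0.06,255,0,0,0,0,0,0.06,255,0,0,0,0,0,0.06],
)

```text
clock: 17.9
ee_pos: [0.4988, -0.0507, 0.0452]
tcp_rot: [-0.0, -0.372, 0.928, 0.0]
contact_force: [4.1, 0.6, -1.3]
width: 0.0573
gripper_force: 30.0
```

```bash
python3 -c "
from look import *
st()"
```

```text
17.9 z [ 0.4988 -0.0507  0.0452] yaw 0.7624 Ftool [-3.4 -2.4  1.3] M [ 0.27 -0.46  0.25] w 0.0573 tilt [-0.0008  0.0005] -2.67
```

Request:
play_rows(
  series=[255,-0.0004,-0.0003,0,0,0,0.06,255,0,0,0,0,0,0.06,255,0,0,0,0,0,0.06,255,0,0,0,0,0,0.04,255,0,0,0.001,0,0,-0.025,255,0,0,0.002,0,0,0,255,0,0,0.002,0,0,0,255,0,0,0.001,0,0,0],
)

```text
clock: 18.7
ee_pos: [0.4989, -0.0507, 0.0391]
tcp_rot: [-0.001, -0.281, 0.96, 0.001]
contact_force: [-1.1, 1.8, 0.2]
width: 0.0577
gripper_force: 30.0
```

```bash
python3 -c "
from look import *
st()"
```

```text
18.7 z [ 0.4989 -0.0507  0.0391] yaw 0.5696 Ftool [-0.1  2.1 -0.2] M [0.39 0.16 0.02] w 0.0577 tilt [-0.0016  0.0007] -2.48
```

Request:
play_rows(
  series=[255,0,0.0003,0.002,0,0,0,255,0,0,0.002,0,0,0,255,0,0,0.001,0,0,0,255,0,0,0.001,0,0,0,255,0,0,0,0,0,0],
)

```text
clock: 19.2
ee_pos: [0.4991, -0.0507, 0.0336]
tcp_rot: [-0.0, -0.281, 0.96, 0.0]
contact_force: [-3.2, 2.2, 0.7]
width: 0.0576
gripper_force: 30.0
```

```bash
python3 -c "
from look import *
st()"
```

```text
19.2 z [ 0.4991 -0.0507  0.0336] yaw 0.5693 Ftool [ 1.5  3.6 -0.7] M [0.36 0.46 0.06] w 0.0576 tilt [-0.0009  0.0002] -2.48
```

Nearly home, so I press lightly to confirm the seat.

Request:
play_rows(
  series=[255,0,0.0003,0.001,0,0,0,255,0,0,0,0,0,0],
)

```text
clock: 19.4
ee_pos: [0.4991, -0.0506, 0.0335]
tcp_rot: [-0.0, -0.281, 0.96, -0.0]
contact_force: [-7.2, 1.7, 11.0]
width: 0.057
gripper_force: 30.0
```

Request:
play_rows(
  series=[255,0,0,0.001,0,0,0,255,0,0,0,0,0,0],
)

```text
clock: 19.6
ee_pos: [0.4991, -0.0506, 0.0334]
tcp_rot: [-0.001, -0.281, 0.96, 0.0]
contact_force: [-12.2, 2.4, 21.0]
width: 0.0572
gripper_force: 30.0
```

Request:
play_rows(
  series=[255,0,0,-0.002,0,0,0,100,0,0,0,0,0,0,0,0,0,0,0,0,0,0,0,0,0,0,0,0,0,0,0,0,0,0,0,0,0,0,-0.02,0,0,0,0,0,0,-0.04,0,0,0,0,0,0,-0.05,0,0,0,0,0,0,-0.03,0,0,0,0,-0.06,0,0,0,0,0,0,0,0,0,0,0,0],
)

```text
clock: 20.7
ee_pos: [0.5456, -0.0223, 0.1757]
tcp_rot: [0.003, -0.281, 0.96, -0.001]
contact_force: [-0.6, -0.1, -0.3]
width: 0.088
gripper_force: 0.0
```

```bash
python3 - <<'E'
from hub import *
st();prm=manip.camera_params('wrist')
im=snap('wrist','j');f=im.astype(float)
s,R=state()
sc=f.mean(2)
v,q=fit(sc,prm,[.4995,-.0495,.569],.04);print(v,q)
cv2.imwrite('pics/j.png',draw(im,prm,v,.04))
# disc yaw from the scene picture
c=back('scene',[(364,197),(353,186)],.01);print(c,np.arctan2(*(c[1]-c[0])[1::-1]))
E
```

```text
20.7 z [ 0.5456 -0.0223  0.1757] yaw 0.5703 Ftool [0.6 0.3 0.3] M [ 0.16 -0.02 -0.02] w 0.088 tilt [ 0.0063 -0.0004] -2.4
[ 0.49942009 -0.0481404   0.58092412] -41.11694853175873
[[0.51795305 0.27441416 0.01      ]
 [0.4767768  0.27006284 0.01      ]] -3.0363078721769634
```

View pics/j.png

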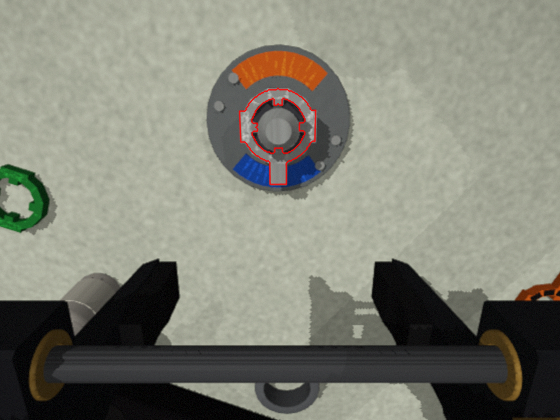

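The plate lies flat and seated at (279,125), its tab over the blue arc. On to the small orange disc, near scene pixel (362,195).

Request:
play_rows(
  series=[0,-0.022,0.044,0,0,0,0,0,-0.022,0.044,0,0,0,0,0,-0.022,0.044,0,0,0,0,0,-0.022,0.044,0,0,0,0,0,-0.022,0.044,0,0,0,0,0,-0.022,0.044,0,0,0,0,0,0,0,0,0,0,0.12,0,0,0,0,0,0,0.12,0,0,0,0,0,0,0.12,0,0,0,0,0,0,0.11,0,0,0,0,0,0,0],
)

```text
clock: 21.85
ee_pos: [0.5098, 0.2694, 0.173]
tcp_rot: [-0.001, -0.049, 0.999, -0.0]
contact_force: [-0.7, 0.1, -0.7]
width: 0.0878
gripper_force: 0.0
```

```bash
python3 - <<'E'
from look import *
st()
look('k',[.515,.274,-3.04],.01,'orange')
print([(np.round(x['extent']).tolist(),round(x['score'],2)) for x in manip.spot_in('wrist','disc_mid')])
E
```

```text
21.85 z [0.5098 0.2694 0.173 ] yaw 0.0981 Ftool [0.7 0.2 0.7] M [ 0.14 -0.08 -0.  ] w 0.0878 tilt [-0.0012 -0.0006] -1.39
21.85 ee [0.5098 0.2694 0.173 ] fit [ 0.5101  0.2779 -2.9616] -50.7 shift [-0.0014  0.0086  0.168 ] tooly 1.6689 want -1.3908 col [[283.3 187.5]]
[([314.0, 246.0, 404.0, 326.0], 0.75), ([249.0, 134.0, 319.0, 219.0], 0.74)]
```

View pics/k.png

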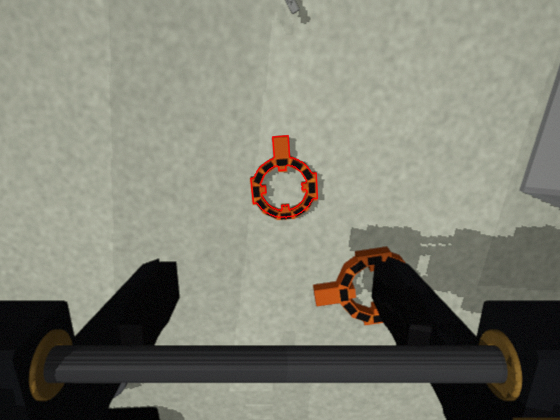

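The close view shows the smaller orange disc at (284,185), tab up, which is the one I want. The bigger one at (370,290) stays. I descend and refine.

Request:
play_rows(
  series=[0,-0.0035,0.008,0.04,0,0,-0.08,0,0,0,0.04,0,0,0,0,0,0,0.04,0,0,0,0,0,0,0,0,0,0,0,0,0,0,0,0,0],
)

```text
clock: 22.45
ee_pos: [0.5126, 0.278, 0.0537]
tcp_rot: [-0.001, -0.09, 0.996, -0.0]
contact_force: [1.1, 0.1, 1.2]
width: 0.0882
gripper_force: 0.0
```

```bash
python3 - <<'E'
from look import *
st()
look('l',[.5101,.2779,-2.96],.01,'orange')
E
```

```text
22.45 z [0.5126 0.278  0.0537] yaw 0.1803 Ftool [-1.1 -0.1 -1.2] M [ 0.1  -0.06  0.02] w 0.0882 tilt [-0.0017 -0.0005] -1.46
22.45 ee [0.5126 0.278  0.0537] fit [ 0.5089  0.2775 -2.9629] -49.0 shift [0.0037 0.0002 0.0487] tooly 1.7511 want -1.3921 col [[273.2 234.9]]
```

Request:
play_rows(
  series=[0,0.001,0,0.025,0,0,0,0,0,0,0.02,0,0,0,0,0,0,0.005,0,0,0,60,0,0,0,0,0,0,120,0,0,0,0,0,0,255,0,0,0,0,0,0,255,0,0,0,0,0,0,255,0,0,0,0,0,0],
)

```text
clock: 23.3
ee_pos: [0.5128, 0.2784, 0.0048]
tcp_rot: [0.001, -0.09, 0.996, 0.0]
contact_force: [-1.3, -0.0, 5.7]
width: 0.0575
gripper_force: 30.0
```

```bash
python3 - <<'E'
from look import *
st()
look('m',[.5089,.2775,-2.96],.01,'orange')
E
```

```text
23.3 z [0.5128 0.2784 0.0048] yaw 0.1793 Ftool [ 1.3  0.2 -5.7] M [ 0.04  0.09 -0.03] w 0.0575 tilt [0.0017 0.0005] -1.46
23.3 ee [0.5128 0.2784 0.0048] fit [ 0.5076  0.2783 -2.9562] -44.0 shift [ 0.0052  0.0009 -0.0002] tooly 1.7501 want -1.3854 col [[274.4 275.2]]
```

Request:
play_rows(
  series=[255,0,0,-0.02,0,0,0,255,0,0,-0.04,0,0,0,255,0,0,-0.045,0,0,0,255,0,0,-0.035,0,0,0,255,0,0,0,0,0,0],
)

```text
clock: 23.85
ee_pos: [0.5155, 0.2793, 0.1498]
tcp_rot: [0.005, -0.09, 0.996, 0.001]
contact_force: [1.0, 0.4, -1.0]
width: 0.0575
gripper_force: 30.0
```

```bash
python3 - <<'E'
from look import *
st();s,R=state()
z=s['ee_pos'][2]+.0052
look('n',[s['ee_pos'][0]+.002*R[0,0],s['ee_pos'][1]+.002*R[1,0],-2.96],z,'orange')
E
```

```text
23.85 z [0.5155 0.2793 0.1498] yaw 0.1795 Ftool [-1.   0.2  1. ] M [ 0.14 -0.09  0.02] w 0.0575 tilt [0.0099 0.0031] -1.46
23.85 ee [0.5155 0.2793 0.1498] fit [ 0.5104  0.2792 -2.9566] -46.3 shift [ 0.005   0.0008 -0.0003] tooly 1.7503 want -1.3858 col [[274.2 275.7]]
```

Request:
play_rows(
  series=[255,0.0103,-0.0459,0,0,0,0,255,0.0103,-0.0459,0,0,0,0,255,0.0103,-0.0459,0,0,0,0,255,0.0103,-0.0459,0,0,0,0,255,0.0103,-0.0459,0,0,0,0,255,0.0103,-0.0459,0,0,0,0,255,0.0103,-0.0459,0,0,0,0,255,0,0,0,0,0,-0.13,255,0,0,0,0,0,-0.13,255,0,0,0,0,0,-0.13,255,0,0,0,0,0,0,255,0,0,0,0,0,0],
)

```text
clock: 25.1
ee_pos: [0.4975, -0.0506, 0.1424]
tcp_rot: [-0.001, -0.279, 0.96, 0.001]
contact_force: [0.4, 0.2, -0.8]
width: 0.0572
gripper_force: 30.0
```

```bash
python3 - <<'E'
from look import *
st()
E
```

```text
25.1 z [ 0.4975 -0.0506  0.1424] yaw 0.5657 Ftool [-0.5 -0.   0.8] M [ 0.15 -0.04 -0.01] w 0.0572 tilt [-0.0023  0.0008] -2.48
```

Request:
play_rows(
  series=[255,-0.0049,-0.0009,0.02,0,0,0,255,0,0,0.02,0,0,0,255,0,0,0.02,0,0,0,255,0,0,0.004,0,0,0,255,0,0,0,0,0,0,255,0,0,0,0,0,0],
)

```text
clock: 25.7
ee_pos: [0.5034, -0.0491, 0.0804]
tcp_rot: [0.0, -0.28, 0.96, -0.0]
contact_force: [1.1, -0.7, -0.5]
width: 0.0574
gripper_force: 30.0
```

```bash
python3 - <<'E'
from look import *
st()
E
```

```text
25.7 z [ 0.5034 -0.0491  0.0804] yaw 0.5686 Ftool [-0.6 -1.2  0.5] M [ 0.11 -0.03  0.05] w 0.0574 tilt [ 0.0007 -0.0002] -2.47
```

Request:
play_rows(
  series=[255,0,0,0.003,0,0,0,255,0,0,0.003,0,0,0,255,0,0,0.002,0,0,0,255,0,0,0,0,0,0],
)

```text
clock: 26.1
ee_pos: [0.5028, -0.049, 0.0715]
tcp_rot: [-0.0, -0.281, 0.96, 0.0]
contact_force: [-0.6, -0.6, -0.2]
width: 0.0572
gripper_force: 30.0
```

```bash
python3 - <<'E'
from look import *
st()
E
```

```text
26.1 z [ 0.5028 -0.049   0.0715] yaw 0.5691 Ftool [ 0.8 -0.2  0.2] M [ 0.17 -0.05 -0.02] w 0.0572 tilt [-0.0003  0.0001] -2.47
```

Request:
play_rows(
  series=[255,0.0004,0,0.002,0,0,0,255,0,0,0.002,0,0,0,255,0,0,0,0,0,0],
)

```text
clock: 26.4
ee_pos: [0.5024, -0.0492, 0.0674]
tcp_rot: [-0.0, -0.281, 0.96, 0.0]
contact_force: [1.0, 1.0, -1.4]
width: 0.0575
gripper_force: 30.0
```

Request:
play_rows(
  series=[255,0,0,0.0015,0,0,0,255,0,0,0.0015,0,0,0,255,0,0,0,0,0,0],
)

```text
clock: 26.7
ee_pos: [0.5024, -0.0492, 0.0644]
tcp_rot: [-0.0, -0.281, 0.96, 0.0]
contact_force: [-0.0, -0.4, -0.8]
width: 0.0572
gripper_force: 30.0
```

```bash
python3 - <<'E'
from look import *
st()
E
```

```text
26.7 z [ 0.5024 -0.0492  0.0644] yaw 0.5693 Ftool [ 0.3 -0.3  0.8] M [0.04 0.05 0.03] w 0.0572 tilt [-0.0006 -0.    ] -2.47
```

Free so far at about 0.060 for the disc's underside. I go on gently.

Request:
play_rows(
  series=[255,0,0,0.0015,0,0,0,255,0,0,0.0015,0,0,0,255,0,0,0,0,0,0],
)

```text
clock: 27.0
ee_pos: [0.5024, -0.0493, 0.0614]
tcp_rot: [-0.0, -0.281, 0.96, 0.0]
contact_force: [-1.6, -1.4, -0.4]
width: 0.0574
gripper_force: 30.0
```

Request:
play_rows(
  series=[255,0,0,0.001,0,0,0,255,0,0,0.001,0,0,0,255,0,0,0,0,0,0],
)

```text
clock: 27.3
ee_pos: [0.5024, -0.0493, 0.0596]
tcp_rot: [-0.0, -0.281, 0.96, 0.0]
contact_force: [-1.9, -1.9, 0.2]
width: 0.0575
gripper_force: 30.0
```

Request:
play_rows(
  series=[255,0,0,0.001,0,0,0,255,0,0,0.001,0,0,0,255,0,0,0,0,0,0],
)

```text
clock: 27.6
ee_pos: [0.5025, -0.0493, 0.058]
tcp_rot: [-0.0, -0.281, 0.96, 0.0]
contact_force: [-4.1, -0.6, 4.7]
width: 0.0575
gripper_force: 30.0
```

```bash
python3 - <<'E'
from look import *
st()
E
```

```text
27.6 z [ 0.5025 -0.0493  0.058 ] yaw 0.5692 Ftool [ 3.7  1.7 -4.7] M [-0.    0.66 -0.03] w 0.0575 tilt [-0.0004 -0.    ] -2.47
```

Request:
play_rows(
  series=[255,0.0006,0.0002,0.0005,0,0,0,255,0,0,0,0,0,0.015,255,0,0,0,0,0,0.015,255,0,0,0,0,0,0.015,255,0,0,0,0,0,0],
)

```text
clock: 28.1
ee_pos: [0.5023, -0.0494, 0.0578]
tcp_rot: [0.0, -0.259, 0.966, -0.0]
contact_force: [-3.4, 0.2, 6.3]
width: 0.0573
gripper_force: 30.0
```

```bash
python3 - <<'E'
from look import *
st()
E
```

```text
28.1 z [ 0.5023 -0.0494  0.0578] yaw 0.524 Ftool [ 2.8  1.8 -6.3] M [0.16 0.57 0.06] w 0.0573 tilt [ 0.0005 -0.0001] -2.43
```

Request:
play_rows(
  series=[255,0.0004,0,0,0,0,-0.02,255,0,0,0,0,0,-0.015,255,0,0,0,0,0,-0.015,255,0,0,0,0,0,-0.015,255,0,0,0,0,0,-0.015,255,0,0,0,0,0,-0.015,255,0,0,0,0,0,0],
)

```text
clock: 28.8
ee_pos: [0.5014, -0.0496, 0.0568]
tcp_rot: [-0.0, -0.305, 0.952, 0.0]
contact_force: [0.4, -0.7, -0.9]
width: 0.0572
gripper_force: 30.0
```

```bash
python3 - <<'E'
from look import *
st()
E
```

```text
28.8 z [ 0.5014 -0.0496  0.0568] yaw 0.6198 Ftool [ 0.1 -0.8  0.9] M [ 0.15 -0.07  0.05] w 0.0572 tilt [-0.0006  0.    ] -2.52
```

Request:
play_rows(
  series=[255,0,0,0.001,0,0,0,255,0,0,0.001,0,0,0,255,0,0,0.001,0,0,0,255,0,0,0,0,0,0],
)

```text
clock: 29.2
ee_pos: [0.5015, -0.0496, 0.054]
tcp_rot: [-0.0, -0.305, 0.952, 0.0]
contact_force: [0.2, 0.1, -0.4]
width: 0.057
gripper_force: 30.0
```

```bash
python3 - <<'E'
from look import *
st()
E
```

```text
29.2 z [ 0.5015 -0.0496  0.054 ] yaw 0.6191 Ftool [-0.2  0.   0.4] M [ 0.11 -0.   -0.04] w 0.057 tilt [-0.0004  0.0001] -2.52
```

Request:
play_rows(
  series=[255,0,0,0.0015,0,0,0,255,0,0,0.0015,0,0,0,255,0,0,0.0015,0,0,0,255,0,0,0.0015,0,0,0,255,0,0,0,0,0,0],
)

```text
clock: 29.7
ee_pos: [0.5015, -0.0496, 0.048]
tcp_rot: [-0.0, -0.305, 0.952, 0.0]
contact_force: [-0.1, 1.0, -0.6]
width: 0.0573
gripper_force: 30.0
```

Request:
play_rows(
  series=[255,0,0,0.0015,0,0,0,255,0,0,0.001,0,0,0,255,0,0,0.001,0,0,0,255,0,0,0,0,0,0],
)

```text
clock: 30.1
ee_pos: [0.5016, -0.0496, 0.0448]
tcp_rot: [-0.0, -0.305, 0.952, 0.0]
contact_force: [-2.9, 1.2, 3.2]
width: 0.0573
gripper_force: 30.0
```

```bash
python3 - <<'E'
from look import *
st()
E
```

```text
30.1 z [ 0.5016 -0.0496  0.0448] yaw 0.6193 Ftool [ 1.7  2.7 -3.2] M [ 0.25  0.33 -0.01] w 0.0573 tilt [-0.0003  0.    ] -2.52
```

Contact at the expected depth. A light press, then release, lift off to one side and look.

Request:
play_rows(
  series=[255,0.0002,0.0002,0.001,0,0,0,255,0,0,0,0,0,0],
)

```text
clock: 30.3
ee_pos: [0.5016, -0.0496, 0.0448]
tcp_rot: [0.0, -0.305, 0.952, -0.0]
contact_force: [-6.1, 2.1, 12.6]
width: 0.0574
gripper_force: 30.0
```

Request:
play_rows(
  series=[255,0,0,-0.001,0,0,0,100,0,0,0,0,0,0,0,0,0,0,0,0,0,0,0,0,0,0,0,0,0,0,0,0,0,0,0,0,0,0,-0.02,0,0,0,0,0,0,-0.04,0,0,0,0,0,0,-0.05,0,0,0,0,-0.06,0,-0.02,0,0,0,0,0,0,0,0,0,0,0,0,0,0,0,0,0],
)

```text
clock: 31.4
ee_pos: [0.5403, -0.0216, 0.1706]
tcp_rot: [0.0, -0.305, 0.952, -0.0]
contact_force: [-0.9, -0.7, -0.3]
width: 0.0881
gripper_force: 0.0
```

```bash
python3 - <<'E'
from look import *
st()
p=manip.camera_params('wrist')
v=look('o',[.4995,-.0495,.6-np.pi],.05,'orange')
w=cv2.imread('pics/o.png');sd=manip.camera('side')[:,:,::-1]
a=cv2.resize(w[30:230,180:380],(400,400),interpolation=cv2.INTER_CUBIC)
b=cv2.resize(sd[165:245,240:320],(400,400),interpolation=cv2.INTER_CUBIC)
cv2.imwrite('pics/o2.png',np.hstack([a,b]))
E
```

```text
31.4 z [ 0.5403 -0.0216  0.1706] yaw 0.6208 Ftool [ 1.1 -0.1  0.3] M [ 0.1  -0.    0.01] w 0.0881 tilt [ 0.0005 -0.0003] -2.45
31.4 ee [ 0.5403 -0.0216  0.1706] fit [ 0.4999 -0.0489 -2.512 ] -34.8 shift [0.0488 0.0014 0.1256] tooly 2.1916 want -0.9412 col [[274.8 135.2]]
```

View pics/o2.png

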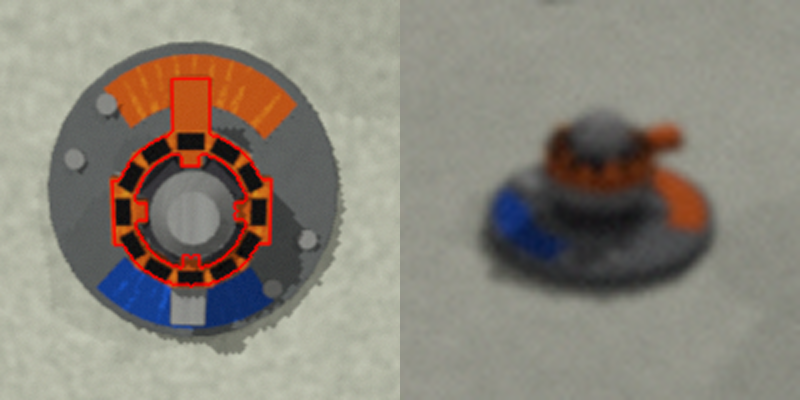

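The disc lies concentric on top of the plate, its tab over the orange arc at crop (190,105). The steel tab shows over the blue arc at (188,307). Both are released and level, so I hand in.

```bash
python3 -c "
from bench import manip
print(manip.job_done())"
```

```text
the job is handed in; nothing more can be done
None
```

The clutch is assembled and handed in: the steel plate is down on the hub's foot with its tab over blue, the orange disc lies on top with its tab over orange, and both are released. The highest contact force in the readings was about 25 N, the arm never went near the tape, glue bottle or screwdriver, and the clock stood at about 31 s of the 72 s. The hand-in call gave no verdict.

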